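# Sort two look-alike clamp springs on the lever spring tester

## Task

One of the two clamp springs standing in the parts tray is too weak. Stand either one on the tester's plate, ease the lever down until it rests lightly on the height sleeve, never leaning hard on it, and hold it still there for about a second while you read the dial: a sound spring shows about 15 newtons there, a weak one about 10. Ease the lever back up and put the weak spring in the scrap dish; the sound one is left standing in the tray or on the plate, and the other things on the bench are left alone.

Things in the scene. Friction and masses are not known exactly. Their poses are not given: they have to be found in the camera images.
- spring_a: a steel coil spring with flat ends standing upright in the parts tray, 24 mm outside, 20 mm inside, 42 mm long when free, about 35 g; origin at the centre of its lower end, z along its axis. The two springs look alike; which one is sound must be found on the tester. Grip it round its lower 28 mm; its top end gives
- spring_b: a steel coil spring with flat ends standing upright in the parts tray, 24 mm outside, 20 mm inside, 42 mm long when free, about 35 g; origin at the centre of its lower end, z along its axis. The two springs look alike; which one is sound must be found on the tester. Grip it round its lower 28 mm; its top end gives
- tester: a grey lever spring tester fixed to the bench, base 195 x 195 x 22 mm; origin on the bench below the middle of its load plate. Its x points from there to the lever's hinge (away from the robot at yaw 0), y to the dial, z up. Two hinge cheeks 93 mm high stand at x 67 to 93, y 25 to 33 mm on either side; the height sleeve stands at x -40, y 42 mm
- seat (a point): the middle of the tester's round load plate, on its top, 42 mm above the bench. The plate is 60 mm across, with a low boss in the middle, 14 mm across and 5.5 mm high, that the spring goes over; it sinks 1 mm for every 8 N. Axes as the tester's
- hinge (a point): the lever's hinge axis (along the tester's y), 80 mm above the bench and 80 mm from the plate's middle; axes as the tester's. The lever's pressing pad is 80 mm from it and meets a standing spring at about 0.14 rad
- lever (a joint): lever angle, rad: 0 when level on its height sleeve (the spring is then about 30 mm long), 1.75 fully open, leaning back just past upright, where it rests by itself; below about 1.5 it falls if let go. Its own weight is about 1.2 N at the handle. On the sleeve the spring pushes the handle up with 4 to 8 N; the sleeve is hard
- beam: the lever itself: two steel arms, a cross piece with the round pressing pad under it, and the handle bar at the end; origin on the hinge axis, its x pointing away from the handle
- sleeve: the tester's height stop: a loose steel sleeve 18 mm across and 52 mm high, standing round a pin on the base beside the plate, under one arm of the lever; its top, 74 mm above the bench, is the test height. A light touch of some 5 N seats the lever on it; 20 N strains it. Origin under its middle
- handle (a point): middle of the lever's handle, a black round revolving grip 14 mm thick along the tester's y, 145 mm from the hinge, 74 mm long between the two arms. Pinch it from above, a finger on either side; it revolves on its axle as the lever swings. From the hinge it lies at x = -145 cos(angle), z = 145 sin(angle) mm in the tester's frame
- needle (a joint): angle of the dial needle, rad: 0 with the plate empty, growing clockwise seen from above by 0.18 rad per newton on the plate
- dial (a point): middle of the dial, 72 mm across, lying face up 50 mm above the bench beside the plate. Short ticks each newton, long ones each 5, from 0 to 25, clockwise; zero is at the side of -x, -y. Two dark limit hands at its rim mark 13 and 17 N: a sound spring at test height puts the needle between them
- tray: an aluminium parts tray fixed to the bench, 150 mm along its x, 210 mm along its y, floor 3 mm thick, rim 12 mm high; origin under its middle
- scrap: a round grey plastic dish fixed to the bench, 120 mm across the rim, 30 mm high, bottom about 5 mm thick, empty; origin under its middle
- phone: a black phone lying flat, 150 x 73 x 8 mm; origin under its middle
- thumbnut: a dark steel thumb nut, 22 mm across and 16 mm high, lying in the parts tray near its far edge; origin under its middle
- driver: a screwdriver with a black handle, 150 mm long, lying on the bench; origin under its middle, x along it
- budcase: a white rounded earphone case, 46 x 55 x 22 mm; origin under its middle
- fluxjar: a white jar with a paper label, 44 mm across, 36 mm high; origin under its middle
- alcohol: a clear bottle with a white cap, 56 mm across, 120 mm high; origin under its middle
- aerosol: a spray can with a yellow label, 65 mm across, 170 mm high; origin under its middle
- boardclamp: a heavy grey board clamp with two dark jaws and a lead screw, 130 x 170 mm, 40 mm high; origin under its middle
There are look-alikes about, which are no part of the job. Leave any turquoise look-alike of the scrap alone.

How it is judged:
By the outcome, as a careful person would: the job done as asked, in the order asked, and still so for the second after the job is handed in, with the robot touching nothing.
It also fails if it takes over 72 s, if anything falls off the work surface, if the arm or the gripper's body presses on something with over 40 N, if the wrist force passes 120 N, or if a joint passes its speed limit or range.

## Robot

A 6-joint arm with a two-finger parallel gripper is mounted at the origin on the work surface. World frame = base frame: x ahead of the robot, y to its left, z up, the work surface at z = 0. Lengths are in mm, angles in rad, forces in N, time in s.
With the tool pointing down it reaches from about 400 to 925 mm from the base axis. Payload 12.5 kg.
Tool frame: the origin (TCP) lies at the centre of the arm's flange, where the gripper is bolted on; the fingertips stand 190 mm ahead of it and the grasp point (between the pads) lies 171 mm ahead of it; z points along the fingers, y is the line along which they close (so a half turn about z gives the same grasp; the last joint's range is limited). The gripper opens to 95 mm and grips with 3 to 60 N. Pads are 20 mm wide; open, the fingers measure 119 mm over their backs; the gripper's body (75 mm by 180 mm) begins 59 mm behind the grasp point.
Start: joints at [1.231, 0.491, 1.559, -0, 1.092, -0.106], TCP at [144.773, 608.001, 404.761] pointing down, gripper open.
Joint ranges: [-3.1, 3.1], [-0.84, 2.19], [0.05, 2.79], [-1.13, 4.28], [0.06, 2.93], [-2.69, 2.69]. Speed limits (rad/s): [2.22, 2.22, 2.79, 3.14, 3.14, 3.14].

## Interface

Orientations are given as [roll, pitch, yaw] about the fixed x, y, z axes, in that order (R = Rz(yaw) Ry(pitch) Rx(roll)).
In Python, from cell import env, read_camera, search_frame, cut_out gives the robot as it stands. The module is installed in compiled form; this text tells all that it offers.
- The arm moves only by the tool move_arm, never from a script. Its argument "commands" is a list of rows, each a list of 3 entries, a list of its own where there are three numbers: the shift along the world's x, y, z normalised to -1 to 1, where 1 is 0.03 m, then the turn about the world's z normalised to -1 to 1, where 1 is 0.08 rad, then the opening, from -1 (shut) to 1 (fully open), so that 0 is half open. A call has 1 to 20 rows; each row shifts and turns the commanded pose from where the row before left it; what a row does not reach is not made up. A row lasts 1/12 s, in which the tool goes at most 41.7 mm and 7.16 degrees, less where a joint would pass 70% of its speed; a pose out of reach is approached as far as the arm can. A call with a number of a shift or a turn outside -1 to 1 is refused whole. A call with a gripper value outside its range is refused whole. The fingers move at their own pace and stop on an object; the grip force is fixed at half the most. Time passes only in rows, so rows that do not move let the fingers close. It gives the time, the measured TCP pose, the force, the opening and the grip force at its end, in the units of the state.
- env.state(): the state, without advancing time (a new reading comes with each control period).
- read_camera(name): name is "side" or "top" or "wrist"; returns a dict with "image" (384x512x3 uint8, red, green, blue), "fx", "fy", "cx", "cy" (pixels), "rvec" (rotation vector, rad) and "tvec" (3), from world to camera coordinates, as OpenCV has them. Camera axes: x right, y down, z forward; pixel columns grow to the right and rows downward; lengths in mm; the calibration is good to about 2 mm. A picture is of the moment at which its call begins. There is no depth.
- env.job_done(): hands the job in; it is judged then, once.
Trained networks look in a picture, given as the dict that the camera call returned (one of the last four; its "shot" number tells which), for a name from the list of things; names that differ only in an ending like _2 or _b are one class to them, and where a whole thing is asked for, a point or a joint stands for the part that bears it (a point fixed in the world has none). Each returns a list of dicts, best first, with "confidence" (0 to 1); they miss things now and then, are a little off and sometimes report something else, mostly with a low value. They report only what shows in the picture. A call takes as long as a camera call. They do not tell look-alikes from the thing itself.
- search_frame(thing, picture): "at" ([column, row] in pixels, amid what is visible of it).
- cut_out(thing, picture): "region" (384x512 bool, what is visible of it) and "at" ([column, row] in pixels, amid what is visible of it).
The state is a dict: "t": time; "joints": joint angles; "qvel": joint speeds; "tau": joint torques, N m; "eef_pos": TCP position; "tcp_rot": TCP orientation; "ft_force": force on the tool from outside, world axes, zero at the start; "moment": the same for the moment, N m; "opening": opening from 0.0 (shut) to 1.0 (fully open); "grip_force": force on a finger pad.
Only numpy, scipy, OpenCV 4.12 (cv2) and the standard library are available. Lean on these libraries where they do the work, as an engineer would, in place of code of your own. Each camera call takes 0.05 s, during which the arm holds its last target. There are 200 camera calls.

## Working session

There is one attempt and no reset: what is moved stays moved. The work goes in short steps, Python scripts to look and compute and a tool call to move; the robot and the scene stay as the last step left them, time stands still between calls to the robot, and variables do not carry over. Pictures are saved under pics/ and viewed, at most 10 in all, crops included, and the job is handed in when it is done.

Besides the shell and the picture viewer there is one more tool, called after "Emit:" as name(argument=value, ...) on one line, values as JSON. move_arm: Moves the arm, as the interface text tells. Its arguments: {"type":"object","properties":{"commands":{"type":"array","items":{"type":"array"}}},"required":["commands"]}

```bash
mkdir -p pics; cat > h.py <<'E'
import numpy as np, cv2
from cell import env, read_camera, search_frame, cut_out
def ray(p,uv):
    R,_=cv2.Rodrigues(np.array(p["rvec"],float)); t=np.array(p["tvec"],float).ravel()
    d=R.T@np.array([(uv[0]-p["cx"])/p["fx"],(uv[1]-p["cy"])/p["fy"],1.]); return -R.T@t,d
def at_z(p,uv,z):
    c,d=ray(p,uv); return c+d*(z-c[2])/d[2]
def proj(p,X):
    K=np.array([[p["fx"],0,p["cx"]],[0,p["fy"],p["cy"]],[0,0,1.]])
    return cv2.projectPoints(np.array(X,float).reshape(-1,3),np.array(p["rvec"],float),np.array(p["tvec"],float),K,None)[0].reshape(-1,2)
def save(p,n,s=1.5,crop=None):
    im=p["image"][...,::-1]
    if crop: im=im[crop[1]:crop[3],crop[0]:crop[2]]
    cv2.imwrite("pics/"+n,cv2.resize(im,None,fx=s,fy=s,interpolation=cv2.INTER_CUBIC))
E
python3 - <<'E'
from h import *
H=dict(spring_a=40,tester=22,tray=5,scrap=30,thumbnut=16,handle=190,dial=50,sleeve=74,beam=150)
for n in ("top","side"):
    p=read_camera(n); save(p,n+"1.png")
    print(n,p["fx"],ray(p,(256,192)))
    for k,z in H.items():
        for r in search_frame(k,p)[:3]: print(k,np.round(r["at"]),round(r["confidence"],2),np.round(at_z(p,r["at"],z)))
print(env.state())
E
```

```text
top 421.3901049404835 (array([ 461.79893037,   23.81241769, 1255.55665156]), array([ 0.03710874, -0.01402303, -0.99923247]))
spring_a [374. 220.] 0.61 [ 435. -336.   40.]
spring_a [336. 226.] 0.53 [ 414. -225.   40.]
tester [239. 183.] 0.81 [533.  57.  22.]
tester [342. 196.] 0.2 [ 502. -246.   22.]
tray [352. 216.] 0.95 [ 444. -281.    5.]
scrap [148. 144.] 0.77 [641. 325.  30.]
scrap [136. 205.] 0.56 [460. 353.  30.]
handle [242. 148.] 0.8 [612.  46. 190.]
handle [366. 123.] 0.42 [ 685. -269.  190.]
dial [239. 179.] 0.93 [544.  56.  50.]
sleeve [366. 124.] 0.53 [ 707. -300.   74.]
beam [238. 180.] 0.65 [533.  57. 150.]
beam [245. 144.] 0.63 [630.  41. 150.]
side 391.9749886551364 (array([ 253.99608428, -805.64440377,  753.27166093]), array([ 0.2696049 ,  0.7393574 , -0.61716835]))
spring_a [259. 310.] 0.72 [ 429. -336.   40.]
spring_a [236. 279.] 0.59 [ 411. -239.   40.]
tester [256. 195.] 0.61 [570.  57.  22.]
tester [263. 296.] 0.4 [ 455. -293.   22.]
tray [259. 294.] 0.78 [ 454. -271.    5.]
tray [374. 277.] 0.42 [ 729. -322.    5.]
scrap [247. 147.] 0.92 [629. 312.  30.]
scrap 
[... 368 characters left out ...]
eam [270. 155.] 0.83 [614.  64. 150.]
{'t': 1.0, 'joints': array([ 1.23136634e+00,  4.90872196e-01,  1.55889586e+00, -3.71553672e-06,
        1.09168870e+00, -1.05581854e-01]), 'qvel': array([-0.0007208 ,  0.00083013, -0.00019894,  0.00011556,  0.001181  ,
       -0.00153716]), 'tau': array([ 7.42506090e-04, -6.12462902e+01, -2.58441210e+01,  6.94297138e-02,
        4.43084934e-02,  4.06712547e-05]), 'eef_pos': array([144.79253694, 607.99303386, 404.77965111]), 'tcp_rot': array([3.14145786e+00, 1.76010219e-05, 2.90774623e+00]), 'ft_force': array([ 0.17452327, -0.23098502, -0.3670312 ]), 'moment': array([ 0.02510749, -0.03022577,  0.00800399]), 'grip_force': 0.0, 'opening': 1.000997488979022}
```

View pics/top1.png

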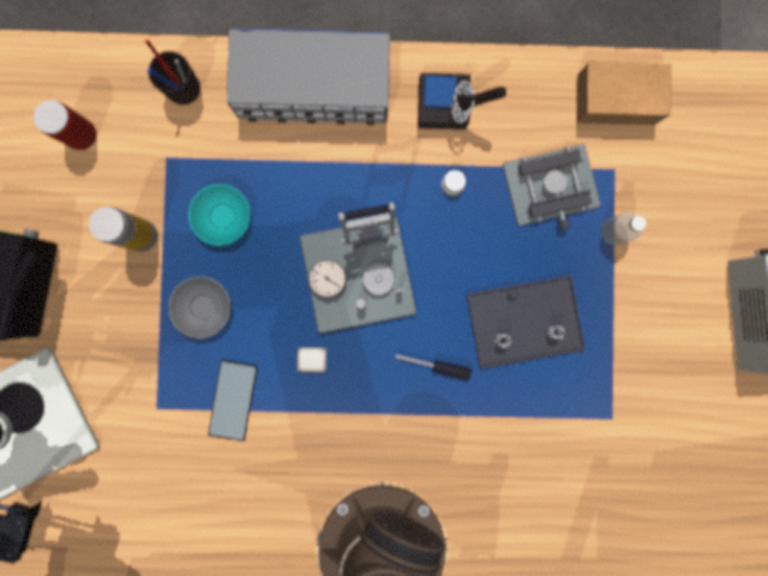

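View pics/side1.png

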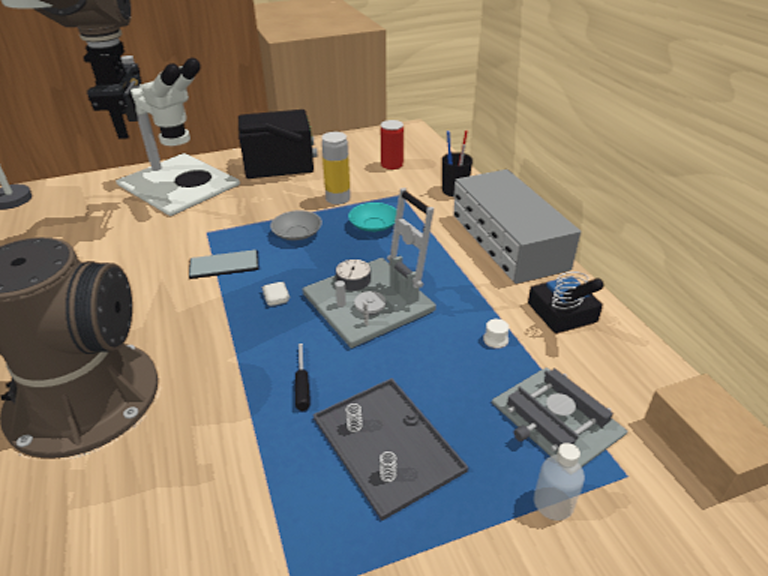

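The top view shows the grey dish at (136,205) and the turquoise look-alike at (148,144). The tester is at about (239,183), with its plate at (252,186) and a yaw of about 0.18. The springs in the tray are at (336,226) and (371,221).

Things that could be taken for a spring are the soldering stand coil (307,67) and the thumb nut (342,196). For the scrap dish it is the turquoise bowl. I choose the tray pair and the grey dish. I'll look at the tester from the wrist on the way.

Emit:
move_arm(commands=[[[0.93,-1,0.1],1,0.4],[[0.93,-1,0.1],1,0.4],[[0.93,-1,0.1],1,0.4],[[0.93,-1,0.1],1,0.4],[[0.93,-1,0.1],1,0.4],[[0.93,-1,0.1],0.2,0.4],[[0.93,-1,0.1],0,0.4],[[0.93,-1,0.1],0,0.4],[[0.93,-1,0.1],0,0.4],[[0.93,-1,0.1],0,0.4],[[0.93,-1,0],0,0.4],[[0.3,-1,0],0,0.4],[[0,-1,0],0,0.4],[[0,-1,0],0,0.4],[[0,-1,0],0,0.4],[[0,-1,0],0,0.4],[[0,-1,0],0,0.4],[[0,-1,0],0,0.4]])

```text
t: 2.5
eef_pos: [460.4, 66.6, 435.0]
tcp_rot: [3.142, 0.001, -2.959]
ft_force: [-0.2, 0.3, 0.1]
opening: 0.698
grip_force: 0.0
```

```bash
python3 - <<'E'
from h import *
p=read_camera("wrist"); save(p,"w1.png")
s=env.state(); print(s["t"],s["eef_pos"],s["tcp_rot"],s["ft_force"])
print(p["fx"],ray(p,(256,192)))
for k,z in dict(tester=22,dial=50,sleeve=74,handle=223,seat=42,beam=150,spring_a=40).items():
    try:
        for r in search_frame(k,p)[:2]: print(k,np.round(r["at"]),round(r["confidence"],2),np.round(at_z(p,r["at"],z)))
    except Exception as e: print(k,e)
E
```

```text
2.55 [460.52734528  63.41010002 434.90784462] [-3.14035379e+00  7.11744891e-05 -2.96025212e+00] [ 1.16039195 -1.09836323  0.1550959 ]
336.8030477415664 (array([388.24303207,  53.92239276, 415.84392794]), array([ 0.26068136,  0.03118674, -0.96506694]))
tester [249. 203.] 0.89 [510.  61.  22.]
tester [478.  64.] 0.29 [307. 281.  22.]
dial [252. 206.] 0.88 [504.  64.  50.]
sleeve [248. 180.] 0.75 [470.  54.  74.]
handle [246. 328.] 0.65 [534.  70. 223.]
seat [251. 203.] 0.27 [504.  63.  42.]
beam [244. 330.] 0.64 [592.  75. 150.]
beam [107.  38.] 0.64 [365. -64. 150.]
spring_a [14. 76.] 0.85 [ 411. -207.   40.]
```

View pics/w1.png

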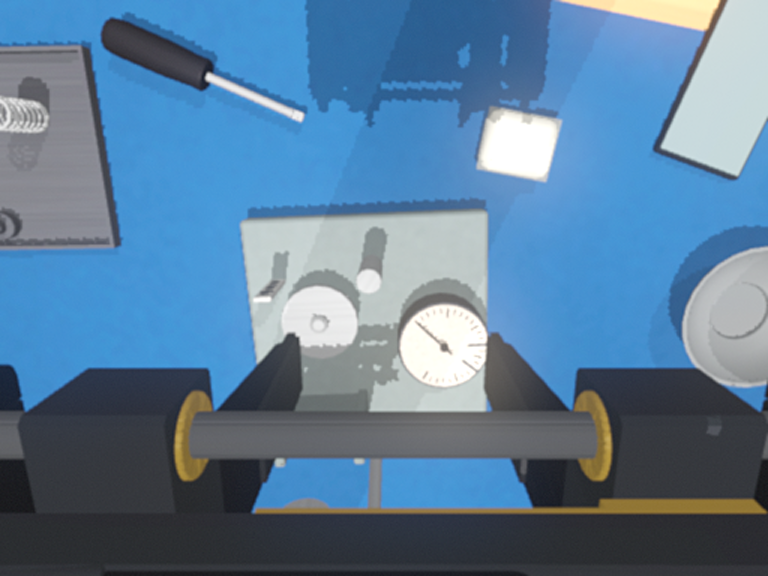

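The wrist view shows the plate at (213,214), the sleeve top at (246,187) and the dial at (295,230). The grey dish is on the right.

```bash
python3 - <<'E'
from h import *
p=read_camera("wrist")
pt=lambda u,v,z: at_z(p,(u/1.5,v/1.5),z)
P=pt(319.5,322,46);S=pt(369,281,74);D=pt(443,345,50);A=pt(243,217,22);B=pt(487,207,22)
for n,v in zip("PSDAB",(P,S,D,A,B)): print(n,np.round(v,1))
d=S-P; print("yaw SP",np.arctan2(d[1],d[0])-np.arctan2(42,-40),np.hypot(*d[:2]))
d=B-A; print("edge",np.arctan2(-d[0],d[1]),np.hypot(*d[:2]))
d=D-P; print("PD",np.hypot(*d[:2]),np.arctan2(-d[0],d[1]))
for r in search_frame("scrap",p)[:2]: print(r["at"],r["confidence"],at_z(p,r["at"],20))
print(env.state()["eef_pos"])
E
```

```text
P [524.   24.1  46. ]
S [477.6  56.1  74. ]
D [523.8 121.1  50. ]
A [458.3 -48.9  22. ]
B [416.3 135.8  22. ]
yaw SP 0.20628317362708515 56.434554840440256
edge 0.223884489575729 189.48935548441906
PD 97.02895375857892 0.002691509085523256
[460.62266712  68.81721528 434.7135196 ]
```

Emit:
move_arm(commands=[[[-0.1,-1,-0.5],0,0.4],[[-0.1,-1,-0.5],0,0.4],[[-0.1,-1,-0.5],0,0.4],[[-0.1,-1,-0.5],0,0.4],[[-0.1,-1,-0.5],0,0.4],[[-0.1,-1,-0.5],0,0.4],[[-0.1,-1,0],0,0.4],[[-0.1,-1,0],0,0.4],[[-0.1,-1,0],0,0.4],[[0,-0.2,0],0,0.4]])

```text
t: 3.83
eef_pos: [433.7, -210.9, 344.6]
tcp_rot: [-3.141, 0.0, -2.961]
ft_force: [0.0, 0.6, -0.5]
opening: 0.7
grip_force: 0.0
```

```bash
python3 - <<'E'
from h import *
p=read_camera("wrist"); save(p,"w2.png")
s=env.state(); print(s["t"],s["eef_pos"],s["tcp_rot"])
for r in cut_out("spring_a",p)[:3]:
    v,u=np.nonzero(r["region"]); print(r["confidence"],r["at"],u.min(),u.max(),v.min(),v.max(),at_z(p,r["at"],24))
print(ray(p,(256,192))[0])
E
```

```text
3.8833 [ 433.84919031 -210.1692822   344.59727014] [-3.14117850e+00  2.75952827e-04 -2.96145630e+00]
0.96 [251.5, 164.8] 238 265 143 176 [ 418.62549912 -222.60782632   24.        ]
0.84 [134.8, 159.7] 113 155 143 175 [ 432.9604153  -327.21457676   24.        ]
[ 361.60000665 -223.49006701  325.52869017]
```

View pics/w2.png

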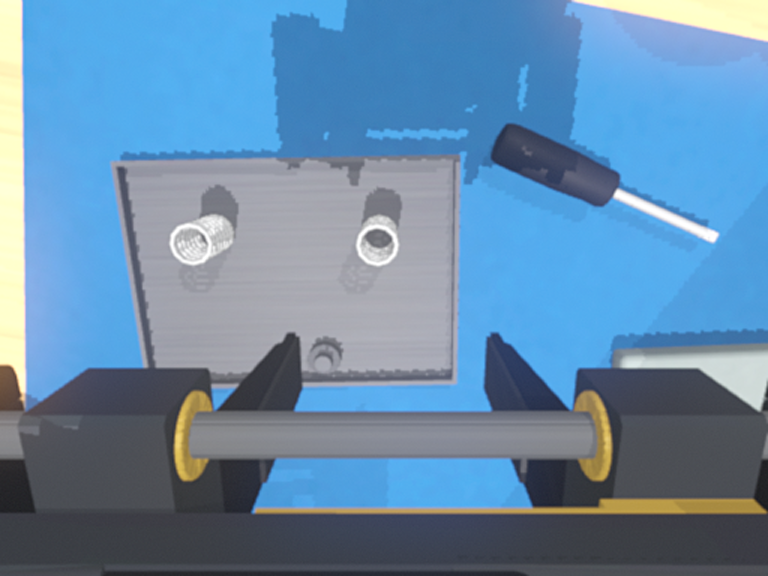

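The picture shows the near spring's top ring at (251,163), the second at (127,163) and the thumb nut at (216,237).

```bash
python3 - <<'E'
from h import *
p=read_camera("wrist"); s=env.state(); print(s["eef_pos"])
for uv in((251.3,162.8),(127,163)): print(at_z(p,uv,45))
E
```

```text
[ 433.72279251 -207.65824094  344.57698471]
[ 412.81621446 -220.61581889   45.        ]
[ 431.74241078 -323.66322938   45.        ]
```

Emit:
move_arm(commands=[[[-0.35,-0.25,-0.8],0,0.4],[[-0.35,-0.23,-0.8],0,0.4],[[0,0,-0.8],0,0.3],[[0,0,-0.8],0,0.2],[[0,0,-0.7],0,0],[[0,0,-0.5],0,0],[[0,0,-0.3],0,0],[[0,0,-0.27],0,0],[[0,0,0],0,0],[[0,0,0],0,0]])

```text
t: 4.82
eef_pos: [412.9, -222.0, 195.9]
tcp_rot: [3.141, -0.0, -2.959]
ft_force: [0.4, 0.9, 1.3]
opening: 0.498
grip_force: 0.0
```

```bash
python3 - <<'E'
from h import *
p=read_camera("wrist"); save(p,"w3.png"); s=env.state(); print(s["eef_pos"],s["opening"],s["ft_force"])
E
```

```text
[ 412.91235888 -222.15095273  196.25209389] 0.5013780111798208 [-0.38749072  0.60043537  0.09494028]
```

View pics/w3.png

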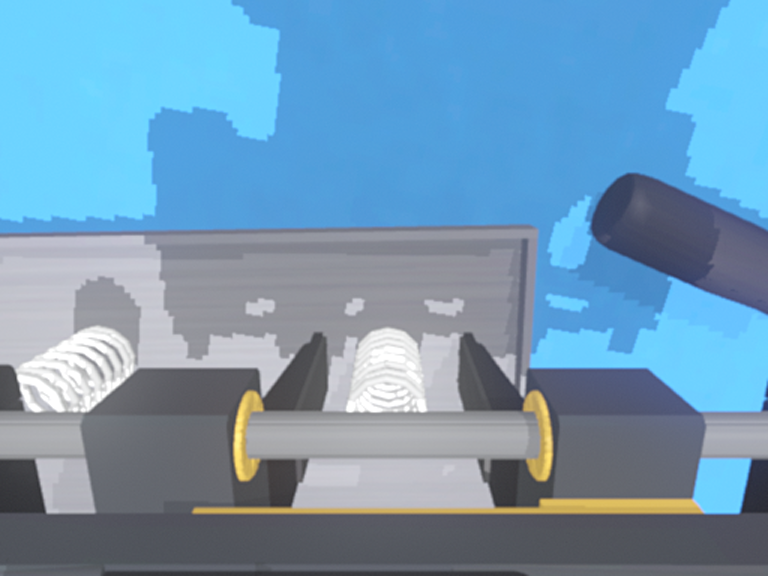

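The spring sits between the fingers, nearly centred. I'll close, then lift.

Emit:
move_arm(commands=[[[0,0,0],0,-0.4],[[0,0,0],0,-0.7],[[0,0,0],0,-1],[[0,0,0],0,-1],[[0,0,0],0,-1],[[0,0,0.3],0,-1],[[0,0,0.8],0,-1],[[0,0,1],0,-1],[[0,0,1],0,-1]])

```text
t: 5.62
eef_pos: [412.4, -222.3, 290.0]
tcp_rot: [3.14, -0.001, -2.96]
ft_force: [0.2, -0.4, 0.4]
opening: 0.252
grip_force: 30.0
```

Emit:
move_arm(commands=[[[0.16,0.9,0.25],0.3,-1],[[0.16,0.9,0.25],0,-1],[[0.16,0.9,0.25],0,-1],[[0.16,0.9,0.25],0,-1],[[0.16,0.9,0.25],0,-1],[[0.16,0.9,0.25],0,-1],[[0.16,0.9,0.25],0,-1],[[0.16,0.9,0.25],0,-1],[[0.12,0.8,0],0,-1],[[0,0,0],0,-1],[[0,0,0],0,-1],[[0,0,0],0,-1]])

```text
t: 6.62
eef_pos: [454.4, 17.4, 348.9]
tcp_rot: [-3.142, -0.0, -2.935]
ft_force: [-0.6, -1.3, -1.1]
opening: 0.245
grip_force: 30.0
```

```bash
python3 - <<'E'
from h import *
p=read_camera("wrist"); save(p,"w4.png"); s=env.state(); print(s["eef_pos"],s["tcp_rot"],s["opening"],s["ft_force"],s["t"])
np.savez("w4.npz",**{k:p[k] for k in("image","fx","fy","cx","cy","rvec","tvec")})
E
```

```text
[454.49192987  17.05476248 348.81904534] [ 3.14157530e+00 -1.53971676e-04 -2.93575987e+00] 0.2510037106485917 [ 0.14951096  0.04920748 -0.36164341] 6.6667
```

View pics/w4.png

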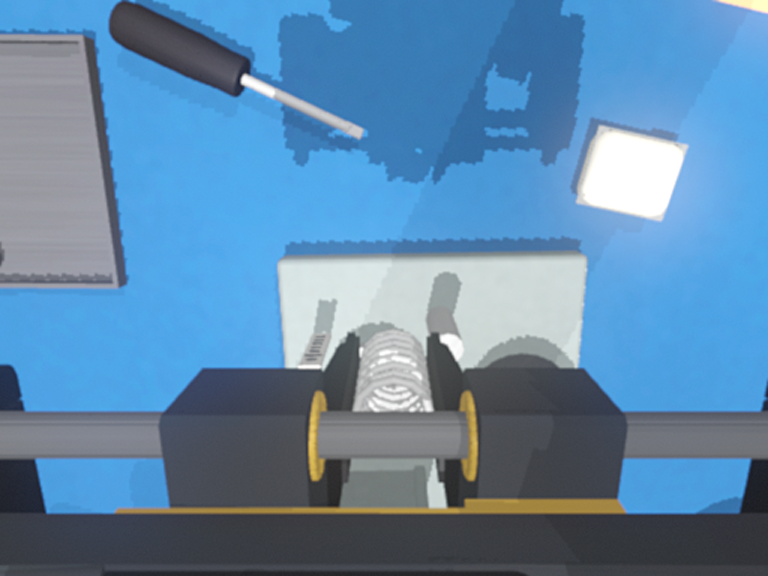

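```bash
python3 - <<'E'
from h import *
from scipy.spatial.transform import Rotation as Ro
p=dict(np.load("w4.npz"))
Rc,_=cv2.Rodrigues(p["rvec"]); C=-Rc.T@p["tvec"].ravel()
T=lambda pos,rot:(Ro.from_euler("xyz",rot).as_matrix(),np.array(pos))
R4,t4=T([454.492,17.055,348.819],[3.14157530,-1.5397e-04,-2.93575987])
R1,t1=T([460.52734528,63.41010002,434.90784462],[-3.14035379,7.1e-05,-2.96025212])
M=R4.T@Rc.T; c=R4.T@(C-t4)         # camera in tool
Rw=R1@M; Cw=t1+R1@c
q=dict(p); q["rvec"]=cv2.Rodrigues(Rw.T)[0]; q["tvec"]=-Rw.T@Cw
pt=lambda p,u,v,z: at_z(p,(u/1.5,v/1.5),z)
P=pt(q,319.5,321,43);S=pt(q,369,281,74);D=pt(q,443,345,50);A=pt(q,243,217,22);B=pt(q,487,207,22)
for n,v in zip("PSDAB",(P,S,D,A,B)): print(n,np.round(v,1))
d=S-P; print("yaw SP",np.arctan2(d[1],d[0])-np.arctan2(42,-40),np.hypot(*d[:2]))
d=B-A; print("edge",np.arctan2(-d[0],d[1]))
S4=pt(p,455,344,74); A4=pt(p,281,259,22);B4=pt(p,584,254,22); d=B4-A4
print("w4",S4,A4,B4,"edge",np.arctan2(-d[0],d[1]),np.hypot(*d[:2]))
for y in(.17,.19,.21,.23): print(y,S4[:2]-[[np.cos(y)*-40-np.sin(y)*42,np.sin(y)*-40+np.cos(y)*42]])
t=cv2.imread("pics/top1.png"); cv2.imwrite("pics/topc.png",cv2.resize(t[190:345,285:430],None,fx=4,fy=4,interpolation=cv2.INTER_CUBIC))
E
```

```text
P [524.4  17.9  43. ]
S [477.6  50.4  74. ]
D [523.9 115.4  50. ]
A [458.3 -54.8  22. ]
B [416.4 130.2  22. ]
yaw SP 0.2018687017469416 56.97980474915188
edge 0.2226838517985048
w4 [474.27903016  56.76486876  74.        ] [460.18065403 -51.52657339  22.        ] [418.57355507 131.87203581  22.        ] edge 0.22309080238107215 188.05903471776946
0.17 [[520.8080795   22.13760252]]
0.19 [[521.49127316  23.07504669]]
0.21 [[522.15558255  24.02596634]]
0.23 [[522.80074195  24.98998112]]
```

View pics/topc.png

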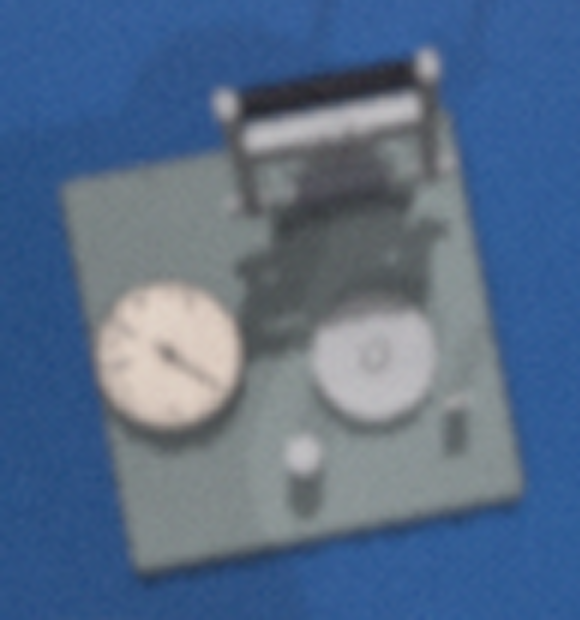

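```bash
python3 - <<'E'
from h import *
p=read_camera("top")
f=lambda u,v,z: np.round(at_z(p,((u/4+285+.5)/1.5-.5,(v/4+190+.5)/1.5-.5),z),1)
print("P",f(374,357,44),"S",f(303,454,74),"D",f(167,355,50),"H",f(225,103,223),f(428,62,223))
y=.21;P=np.array([524,21])
R=np.array([[np.cos(y),-np.sin(y)],[np.sin(y),np.cos(y)]])
print("hand",P+R@[106,0],P+R@[-65,0])
p=read_camera("wrist"); print(env.state()["eef_pos"])
E
```

```text
P [523.8  18.2  44. ] S [476.1  50.5  74. ] D [522.1 117.   50. ] H [617.5  82.7 223. ] [ 6.366e+02 -2.000e-01  2.230e+02]
hand [627.67127696  43.09674938] [460.42799054   7.45010651]
[454.56742824  16.82348531 348.67378381]
```

Emit:
move_arm(commands=[[[0.8,0.1,0],0,-1],[[0.8,0,-0.3],0,-1],[[0.7,0,-0.8],0,-1],[[0,0,-0.8],0,-1],[[0,0,-0.6],0,-1],[[0,0,-0.4],0,-1],[[0,0,-0.2],0,-1],[[0,0,-0.1],0,-1],[[0,0,0],0,-1],[[0,0,0],0,-1]])

```text
t: 7.6
eef_pos: [523.8, 20.3, 253.3]
tcp_rot: [-3.141, 0.001, -2.936]
ft_force: [-0.8, 0.7, -0.8]
opening: 0.248
grip_force: 30.0
```

```bash
python3 - <<'E'
from h import *
p=read_camera("wrist"); s=env.state(); print(s["eef_pos"],s["tcp_rot"],s["ft_force"],s["t"])
q=read_camera("side")
for im,n,c in((p,"w",(150,150,400,330)),(q,"s",(190,140,330,250))):
    a=im["image"][c[1]:c[3],c[0]:c[2],::-1]; globals()[n]=cv2.resize(a,(400*a.shape[1]//a.shape[0],400),interpolation=cv2.INTER_CUBIC)
v=np.hstack([w,s]) if False else None
E
python3 - <<'E'
import sys; sys.path.insert(0,".")
import os; os.chdir(".")
from h import *
p=read_camera("wrist");q=read_camera("side")
a=cv2.resize(p["image"][200:330,170:350,::-1],(400,289),interpolation=cv2.INTER_CUBIC)
b=cv2.resize(q["image"][140:250,190:330,::-1],(400,314),interpolation=cv2.INTER_CUBIC)
cv2.imwrite("pics/c5.png",np.vstack([a,b]))
E
```

```text
[523.81186414  20.41090024 253.41378254] [-3.14135602e+00  1.14188321e-03 -2.93570290e+00] [ 0.3061746  -0.54246284 -0.8882394 ] 7.65
```

View pics/c5.png

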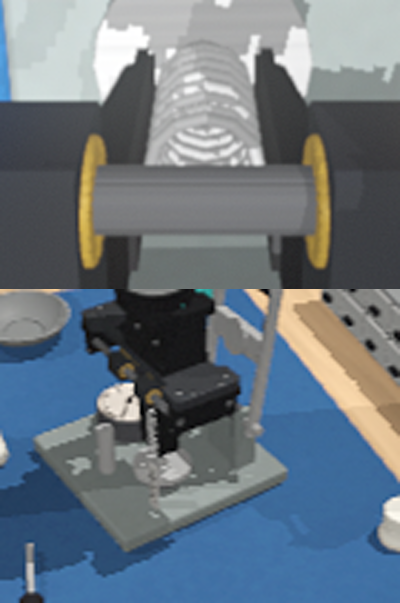

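The crop shows the spring centred over the plate across the fingers: plate edges at 95 and 312, fingers at 145 and 263. I'll lower it and watch for contact.

Emit:
move_arm(commands=[[[0,0,-0.2],0,-1],[[0,0,-0.12],0,-1],[[0,0,-0.1],0,-1],[[0,0,0],0,-1],[[0,0,0],0,-1]])

```text
t: 8.22
eef_pos: [523.7, 20.6, 239.8]
tcp_rot: [3.141, -0.001, -2.935]
ft_force: [0.3, -0.7, -0.3]
opening: 0.247
grip_force: 30.0
```

Emit:
move_arm(commands=[[[0,0,-0.05],0,-1],[[0,0,-0.05],0,-1],[[0,0,0],0,-1],[[0,0,0],0,-1]])

```text
t: 8.55
eef_pos: [523.7, 20.6, 237.0]
tcp_rot: [3.141, -0.0, -2.935]
ft_force: [0.4, 0.2, -0.8]
opening: 0.249
grip_force: 30.0
```

Emit:
move_arm(commands=[[[0,0,-0.05],0,-1],[[0,0,0],0,-1],[[0,0,0],0,-1]])

```text
t: 8.8
eef_pos: [523.7, 20.6, 235.5]
tcp_rot: [3.141, -0.0, -2.935]
ft_force: [0.5, 0.5, -0.6]
opening: 0.25
grip_force: 30.0
```

Emit:
move_arm(commands=[[[0,0,-0.02],0,-1],[[0,0,0],0,-0.5],[[0,0,0],0,-0.3],[[0,0,0],0,0],[[0,0,0],0,0],[[0,0,0],0,0],[[0,0,0.3],0,0],[[0,0,0.6],0,0],[[0,0,1],0,0],[[0,0,1],0,0],[[0,0,1],0,0],[[0,0,1],-1,0],[[0,0,1],-1,0],[[0,0,1],-1,0],[[0,0,0.4],-1,0],[[0,0,0],-1,0],[[0,0,0],-1,0],[[0,0,0],-1,0],[[0,0,0],-1,0]])

```text
t: 10.38
eef_pos: [523.2, 20.6, 454.8]
tcp_rot: [3.141, 0.001, 2.704]
ft_force: [1.1, -0.8, -0.9]
opening: 0.5
grip_force: 0.0
```

```bash
python3 - <<'E'
from h import *
for n in("top","side"):
    p=read_camera(n); print(env.state()["eef_pos"])
    for r in cut_out("spring_a",p)[:3]:
        v,u=np.nonzero(r["region"]); print(n,round(r["confidence"],2),r["at"],u.min(),u.max(),v.min(),v.max(),at_z(p,r["at"],63))
    print(proj(p,[[524,20.5,42],[524,20.5,84]]))
E
```

```text
[523.30219312  20.65232608 454.71960219]
top 0.66 [366.8, 123.1] 334 399 96 152 [ 710.84856527 -305.15134533   63.        ]
top 0.33 [77.9, 149.8] 59 104 138 166 [613.47371952 513.9324961   63.        ]
[[251.3836066  185.94966549]
 [251.44327122 185.17858998]]
[523.40798533  20.62647117 454.49194231]
side 0.59 [257.5, 312.5] 254 264 301 320 [ 419.02537382 -354.90802035   63.        ]
[[245.83193624 200.35737627]
 [245.47511926 188.74465438]]
```

Emit:
move_arm(commands=[[[0.3,0.06,0],-1,0],[[0.3,0.06,0],-1,0],[[0.3,0.06,0],-1,0],[[0.3,0.06,0],-1,0],[[0.3,0.06,0],-1,0],[[0.3,0.06,0],-1,0],[[0.3,0.06,0],-1,0],[[0.3,0.06,0],-1,0],[[0.3,0.06,0],-1,0],[[0.3,0.06,0],-1,0],[[0.3,0.06,0],-1,0],[[0.15,0.06,0],-0.64,0],[[0,0,0],0,0],[[0,0,0],0,0]])

```text
t: 11.75
eef_pos: [627.1, 42.2, 453.8]
tcp_rot: [-3.141, -0.0, 1.78]
ft_force: [0.5, 0.1, 0.3]
opening: 0.5
grip_force: 0.0
```

```bash
python3 - <<'E'
from h import *
p=read_camera("wrist"); save(p,"w6.png"); s=env.state(); print(s["eef_pos"],s["tcp_rot"],s["ft_force"],s["t"])
for k in("spring_a","handle"):
    for r in cut_out(k,p)[:3]:
        v,u=np.nonzero(r["region"]); print(k,round(r["confidence"],2),r["at"],u.min(),u.max(),v.min(),v.max(),at_z(p,r["at"],63 if k!="handle" else 223))
print(proj(p,[[524,20.5,42],[524,20.5,84],[627.6,42,223]]))
E
```

```text
[626.90764929  42.18478859 453.9161076 ] [-3.14126055e+00 -3.82297092e-05  1.77986133e+00] [-0.66528893 -0.80239147  0.32276267] 11.8
spring_a 0.87 [165.1, 168.6] 151 181 156 183 [521.55401701  21.11930295  63.        ]
handle 0.6 [249.8, 194.2] 230 269 129 273 [616.94092718  56.23233739 223.        ]
[[171.99157369 166.08366334]
 [161.84671647 173.46154396]
 [261.26326554 217.57740368]]
```

View pics/w6.png

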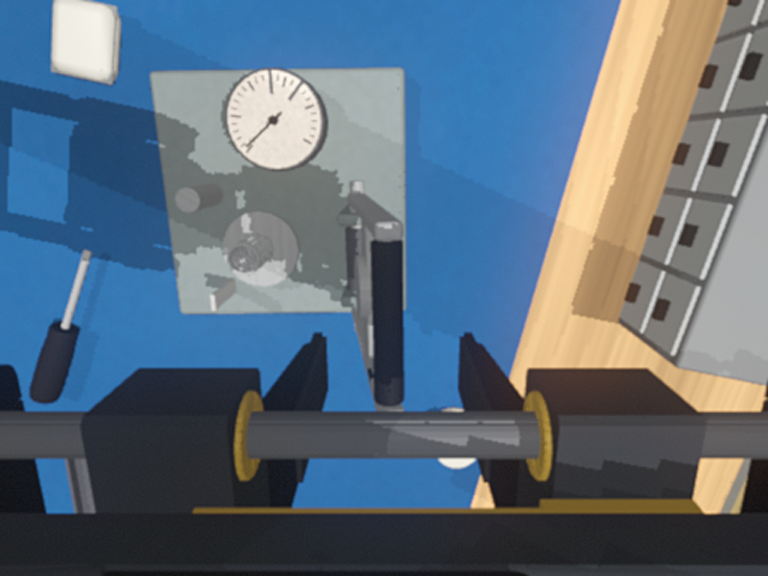

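The spring stands over the boss at (165,169). The handle is between the fingers at column 258, and the dial at (183,80) reads zero. I'll pinch the handle.

Emit:
move_arm(commands=[[[-0.03,0,-0.4],0,0],[[0,0,-0.6],0,0],[[0,0,-0.5],0,0],[[0,0,-0.3],0,0],[[0,0,-0.2],0,-0.2],[[0,0,0],0,-0.5],[[0,0,0],0,-1],[[0,0,0],0,-1],[[0,0,0],0,-1],[[0,0,0],0,-1],[[0,0,0],0,-1]])

```text
t: 12.82
eef_pos: [626.3, 42.2, 394.6]
tcp_rot: [3.14, 0.0, 1.777]
ft_force: [0.3, 0.8, 2.6]
opening: 0.139
grip_force: 30.0
```

```bash
cat > arc.py <<'E'
# world row units from angle a to b along the handle arc (mm -> /30)
import numpy as np,sys
y=.205; ux,uy=np.cos(y),np.sin(y)
def rows(a,b,n):
    t=np.linspace(a,b,n+1); x=-145*np.cos(t); z=145*np.sin(t)
    dx,dz=np.diff(x)/30,np.diff(z)/30
    acc=np.zeros(3); out=[]; tgt=np.cumsum(np.c_[dx*ux,dx*uy,dz],0)
    for k in tgt:
        r=np.round(k-acc,2); acc+=r; out.append(r.tolist())
    print([[r,0,-1] for r in out]); 
rows(*map(float,sys.argv[1:3]),int(sys.argv[3]))
E
python3 -c "
from h import *
s=env.state(); print(s['eef_pos'],s['ft_force'],s['opening'])"; python3 arc.py 1.75 0.9 16; python3 arc.py 0.9 0.2 14;python3 arc.py 0.2 0.05 8
```

```text
[626.29277258  42.22212042 394.60005108] [0.2998728  0.79105676 2.6428277 ] 0.13869678486503692
[[[-0.25, -0.05, 0.04], 0, -1], [[-0.25, -0.05, 0.02], 0, -1], [[-0.25, -0.06, 0.02], 0, -1], [[-0.25, -0.05, -0.01], 0, -1], [[-0.25, -0.05, -0.01], 0, -1], [[-0.25, -0.05, -0.03], 0, -1], [[-0.25, -0.05, -0.04], 0, -1], [[-0.24, -0.05, -0.06], 0, -1], [[-0.25, -0.06, -0.07], 0, -1], [[-0.24, -0.04, -0.08], 0, -1], [[-0.23, -0.05, -0.09], 0, -1], [[-0.23, -0.05, -0.11], 0, -1], [[-0.22, -0.05, -0.12], 0, -1], [[-0.22, -0.04, -0.13], 0, -1], [[-0.2, -0.05, -0.15], 0, -1], [[-0.21, -0.04, -0.15], 0, -1]]
[[[-0.18, -0.04, -0.15], 0, -1], [[-0.18, -0.03, -0.17], 0, -1], [[-0.16, -0.04, -0.17], 0, -1], [[-0.16, -0.03, -0.18], 0, -1], [[-0.15, -0.03, -0.19], 0, -1], [[-0.13, -0.03, -0.2], 0, -1], [[-0.13, -0.03, -0.2], 0, -1], [[-0.12, -0.02, -0.21], 0, -1], [[-0.11, -0.02, -0.21], 0, -1], [[-0.1, -0.02, -0.22], 0, -1], [[-0.08, -0.02, -0.23], 0, -1], [[-0.08, -0.02, -0.23], 0, -1], [[-0.06, -0.01, -0.23], 0, -1], [[-0.06, -0.01, -0.24], 0, -1]]
[[[-0.02, -0.0, -0.09], 0, -1], [[-0.01, -0.01, -0.09], 0, -1], [[-0.02, 0.0, -0.09], 0, -1], [[-0.01, -0.0, -0.09], 0, -1], [[-0.01, -0.0, -0.09], 0, -1], [[-0.01, -0.01, -0.09], 0, -1], [[-0.0, 0.0, -0.09], 0, -1], [[-0.01, 0.0, -0.09], 0, -1]]
```

Emit:
move_arm(commands=[[[-0.25,-0.05,0.04],0,-1],[[-0.25,-0.05,0.02],0,-1],[[-0.25,-0.06,0.02],0,-1],[[-0.25,-0.05,-0.01],0,-1],[[-0.25,-0.05,-0.01],0,-1],[[-0.25,-0.05,-0.03],0,-1],[[0,0,0],0,-1]])

```text
t: 13.4
eef_pos: [579.7, 32.0, 394.6]
tcp_rot: [-3.14, 0.001, 1.777]
ft_force: [1.2, -6.4, -1.7]
opening: 0.141
grip_force: 30.0
```

Emit:
move_arm(commands=[[[-0.25,-0.08,-0.04],0,-1],[[-0.24,-0.06,-0.06],0,-1],[[-0.25,-0.06,-0.07],0,-1],[[-0.24,-0.06,-0.08],0,-1],[[-0.23,-0.05,-0.09],0,-1],[[-0.23,-0.05,-0.11],0,-1],[[-0.22,-0.05,-0.12],0,-1],[[-0.22,-0.05,-0.13],0,-1],[[-0.2,-0.05,-0.15],0,-1],[[-0.21,-0.05,-0.15],0,-1],[[0,0,0],0,-1]])

```text
t: 14.32
eef_pos: [512.2, 16.2, 363.3]
tcp_rot: [3.14, -0.001, 1.776]
ft_force: [14.3, 3.6, -19.0]
opening: 0.139
grip_force: 30.0
```

The force pulls inward along the lever radius, so I'll move in a little that way and see the stiffness.

Emit:
move_arm(commands=[[[0.02,0.01,-0.03],0,-1],[[0.02,0,-0.02],0,-1],[[0,0,0],0,-1]])

```text
t: 14.57
eef_pos: [513.2, 16.5, 363.3]
tcp_rot: [-3.141, -0.0, 1.777]
ft_force: [0.4, -0.6, -0.5]
opening: 0.14
grip_force: 30.0
```

```bash
sed -i 's/y=.205/y=.22/' arc.py; python3 arc.py 0.88 0.5 8; python3 arc.py 0.5 0.17 7; python3 arc.py 0.17 0.04 6
```

```text
[[[-0.17, -0.04, -0.15], 0, -1], [[-0.16, -0.03, -0.16], 0, -1], [[-0.16, -0.04, -0.17], 0, -1], [[-0.14, -0.03, -0.17], 0, -1], [[-0.14, -0.03, -0.18], 0, -1], [[-0.13, -0.03, -0.19], 0, -1], [[-0.12, -0.03, -0.19], 0, -1], [[-0.11, -0.02, -0.2], 0, -1]]
[[[-0.1, -0.02, -0.2], 0, -1], [[-0.09, -0.02, -0.21], 0, -1], [[-0.09, -0.02, -0.21], 0, -1], [[-0.07, -0.02, -0.22], 0, -1], [[-0.06, -0.01, -0.21], 0, -1], [[-0.06, -0.01, -0.23], 0, -1], [[-0.04, -0.01, -0.22], 0, -1]]
[[[-0.02, -0.0, -0.1], 0, -1], [[-0.01, -0.01, -0.11], 0, -1], [[-0.01, 0.0, -0.1], 0, -1], [[-0.01, -0.0, -0.11], 0, -1], [[-0.01, -0.0, -0.1], 0, -1], [[-0.0, -0.0, -0.1], 0, -1]]
```

Emit:
move_arm(commands=[[[-0.17,-0.04,-0.15],0,-1],[[-0.16,-0.03,-0.16],0,-1],[[-0.16,-0.04,-0.17],0,-1],[[-0.14,-0.03,-0.17],0,-1],[[-0.14,-0.03,-0.18],0,-1],[[-0.13,-0.03,-0.19],0,-1],[[-0.12,-0.03,-0.19],0,-1],[[-0.11,-0.02,-0.2],0,-1],[[0,0,0],0,-1],[[0,0,0],0,-1]])

```text
t: 15.4
eef_pos: [479.2, 8.7, 320.3]
tcp_rot: [-3.139, -0.001, 1.777]
ft_force: [-5.5, -2.3, 2.4]
opening: 0.138
grip_force: 30.0
```

Emit:
move_arm(commands=[[[-0.12,-0.03,-0.2],0,-1],[[-0.1,-0.02,-0.21],0,-1],[[-0.09,-0.02,-0.21],0,-1],[[-0.07,-0.02,-0.22],0,-1],[[-0.06,-0.01,-0.21],0,-1],[[-0.06,-0.01,-0.22],0,-1],[[0,0,0],0,-1],[[0,0,0],0,-1]])

```text
t: 16.07
eef_pos: [465.1, 5.5, 282.6]
tcp_rot: [-3.141, -0.0, 1.776]
ft_force: [1.1, 1.8, -1.2]
opening: 0.143
grip_force: 30.0
```

```bash
python3 - <<'E'
from h import *
p=read_camera("wrist"); save(p,"w7.png"); s=env.state(); print(s["eef_pos"],s["tcp_rot"],s["ft_force"],s["t"])
D=np.array([524,20.5])+97.5*np.array([-np.sin(.21),np.cos(.21)])
a=np.linspace(0,2*np.pi,9)[:-1]
print(proj(p,[[*D,50]]),proj(p,np.c_[D[0]+36*np.cos(a),D[1]+36*np.sin(a),a*0+50]).round())
for r in search_frame("dial",p)[:2]: print(r)
E
```

```text
[465.10113439   5.57192697 282.87098731] [ 3.14149864e+00 -2.12982345e-05  1.77655761e+00] [ 0.56115274  2.11690199 -1.88303182] 16.1167
[[362.2566811  56.1380654]] [[420.  69.]
 [417.  19.]
 [380. -11.]
 [332.  -1.]
 [303.  43.]
 [310.  91.]
 [346. 117.]
 [390. 109.]]
{'at': [380.4, 130.2], 'confidence': 0.92}
```

Emit:
move_arm(commands=[[[-0.03,-0.01,-0.12],0,-1],[[-0.02,0,-0.12],0,-1],[[-0.02,-0.01,-0.12],0,-1],[[-0.01,0,-0.12],0,-1],[[-0.01,0,-0.12],0,-1],[[-0.01,0,-0.1],0,-1],[[0,0,0],0,-1],[[0,0,0],0,-1]])

```text
t: 16.83
eef_pos: [462.0, 4.9, 261.9]
tcp_rot: [3.141, 0.0, 1.777]
ft_force: [1.8, 2.1, 3.0]
opening: 0.138
grip_force: 30.0
```

```bash
python3 - <<'E'
from h import *
s=env.state(); print(s["eef_pos"],s["ft_force"],s["t"])
for n in("top","side","wrist"):
    p=read_camera(n)
    for r in cut_out("dial",p)[:2]:
        v,u=np.nonzero(r["region"]); print(n,round(r["confidence"],2),r["at"],u.min(),u.max(),v.min(),v.max())
    D=np.array([524,20.5])+97.5*np.array([-np.sin(.21),np.cos(.21)]); print(proj(p,[[*D,50]]))
    x,y=proj(p,[[*D,50]])[0].astype(int)
    globals()[n]=cv2.resize(p["image"][max(y-45,0):max(y-45,0)+90,max(x-50,0):x+50,::-1],(400,360),interpolation=cv2.INTER_CUBIC)
cv2.imwrite("pics/d0.png",np.hstack([top,wrist]))
E
```

```text
[462.01771085   4.93991709 261.91583688] [1.84297268 2.07496682 2.96788641] 16.8333
top 0.67 [132.6, 204.6] 112 153 184 225
top 0.63 [223.6, 168.3] 200 272 144 220
[[217.89370734 192.09637188]]
side 0.98 [253.2, 197.4] 203 290 170 231
[[229.02493721 181.1282883 ]]
wrist 0.77 [387.6, 131.7] 232 511 0 337
[[378.85806251  51.13800315]]
```

Emit:
move_arm(commands=[[[0,0,-0.05],0,-1],[[0,0,-0.05],0,-1],[[-0.01,0,-0.05],0,-1],[[0,0,-0.04],0,-1],[[0,0,0],0,-1],[[0,0,0],0,-1]])

```text
t: 17.63
eef_pos: [461.7, 4.9, 256.2]
tcp_rot: [3.141, 0.0, 1.777]
ft_force: [3.1, -0.6, 4.6]
opening: 0.145
grip_force: 30.0
```

Emit:
move_arm(commands=[[[0,0,-0.02],0,-1],[[0,0,-0.02],0,-1],[[0,0,0],0,-1],[[0,0,0],0,-1]])

```text
t: 17.97
eef_pos: [461.7, 4.9, 255.1]
tcp_rot: [3.141, 0.0, 1.777]
ft_force: [3.8, -0.5, 5.3]
opening: 0.136
grip_force: 30.0
```

Emit:
move_arm(commands=[[[0,0,-0.02],0,-1],[[0,0,-0.01],0,-1],[[0,0,0],0,-1],[[0,0,0],0,-1]])

```text
t: 18.3
eef_pos: [461.6, 4.9, 254.2]
tcp_rot: [3.141, 0.0, 1.777]
ft_force: [3.7, -1.8, 4.8]
opening: 0.14
grip_force: 30.0
```

Emit:
move_arm(commands=[[[0,0,-0.02],0,-1],[[0,0,0],0,-1],[[0,0,0],0,-1]])

```text
t: 18.55
eef_pos: [461.7, 4.9, 253.7]
tcp_rot: [3.141, 0.0, 1.777]
ft_force: [2.7, -1.5, 4.6]
opening: 0.139
grip_force: 30.0
```

Emit:
move_arm(commands=[[[0,0,-0.02],0,-1],[[0,0,0],0,-1],[[0,0,0],0,-1]])

```text
t: 18.8
eef_pos: [461.6, 4.9, 253.1]
tcp_rot: [3.141, 0.0, 1.777]
ft_force: [2.9, -0.8, 6.0]
opening: 0.139
grip_force: 30.0
```

```bash
python3 - <<'E'
from h import *
s=env.state(); print(s["eef_pos"],s["ft_force"],s["t"])
p=read_camera("wrist"); 
a=p["image"][0:150,300:470,::-1]; a=cv2.resize(a,None,fx=2.3,fy=2.3,interpolation=cv2.INTER_CUBIC)
q=read_camera("top"); b=cv2.resize(q["image"][162:222,190:260,::-1],None,fx=5,fy=5,interpolation=cv2.INTER_CUBIC)
H=max(a.shape[0],b.shape[0]); c=np.zeros((H,a.shape[1]+b.shape[1],3),np.uint8); c[:a.shape[0],:a.shape[1]]=a; c[:b.shape[0],a.shape[1]:]=b
cv2.imwrite("pics/d1.png",c); print(c.shape)
D=np.array([524,20.5])+97.5*np.array([-np.sin(.21),np.cos(.21)]); print(proj(p,[[*D,50]]))
E
```

```text
[461.64642309   4.94654499 253.09029429] [ 2.94217023 -0.76432885  5.98996212] 18.8
(345, 741, 3)
[[385.65167373  48.73175083]]
```

Emit:
move_arm(commands=[[[0,0,-0.02],0,-1],[[0,0,0],0,-1],[[0,0,0],0,-1]])

```text
t: 19.15
eef_pos: [461.6, 4.9, 252.5]
tcp_rot: [3.141, 0.0, 1.777]
ft_force: [3.0, -0.6, 6.9]
opening: 0.145
grip_force: 30.0
```

Emit:
move_arm(commands=[[[0,0,-0.02],0,-1],[[0,0,0],0,-1],[[0,0,0],0,-1]])

```text
t: 19.4
eef_pos: [461.6, 4.9, 251.9]
tcp_rot: [3.141, 0.0, 1.777]
ft_force: [2.8, 0.0, 8.0]
opening: 0.139
grip_force: 30.0
```

Emit:
move_arm(commands=[[[0,0,-0.01],0,-1],[[0,0,0],0,-1],[[0,0,0],0,-1]])

```text
t: 19.65
eef_pos: [461.6, 4.9, 251.7]
tcp_rot: [3.141, 0.0, 1.777]
ft_force: [3.4, -2.0, 6.5]
opening: 0.142
grip_force: 30.0
```

Emit:
move_arm(commands=[[[0,0,-0.01],0,-1],[[0,0,0],0,-1],[[0,0,0],0,-1]])

```text
t: 19.9
eef_pos: [461.6, 4.9, 251.4]
tcp_rot: [3.141, 0.0, 1.777]
ft_force: [1.5, -1.6, 9.2]
opening: 0.14
grip_force: 30.0
```

Emit:
move_arm(commands=[[[0,0,-0.01],0,-1],[[0,0,0],0,-1]])

```text
t: 20.07
eef_pos: [461.6, 4.9, 251.3]
tcp_rot: [3.141, 0.0, 1.777]
ft_force: [1.3, -1.1, 12.4]
opening: 0.141
grip_force: 30.0
```

Emit:
move_arm(commands=[[[0,0,-0.01],0,-1],[[0,0,0],0,-1]])

```text
t: 20.23
eef_pos: [461.6, 4.9, 251.2]
tcp_rot: [3.141, 0.0, 1.777]
ft_force: [1.0, -0.8, 15.6]
opening: 0.14
grip_force: 30.0
```

```bash
cat > need.py <<'E'
from h import *
import sys
# rectify dial (world-aligned) from wrist pic, needle angle = darkest radial; tester -x,-y zero
y=.215; R=np.array([[np.cos(y),-np.sin(y)],[np.sin(y),np.cos(y)]])
D=np.array([524,20.5])+R@[0,97.5]
def prof(p,c):
    g=cv2.cvtColor(p["image"],cv2.COLOR_RGB2GRAY).astype(np.float32)
    best=[]
    for N in np.arange(-3,27,.5):
        a=np.deg2rad(225)-.18*N        # tester frame, clockwise from above
        d=R@[np.cos(a),np.sin(a)]
        r=np.arange(6,22,1.)
        uv=proj(p,np.c_[c[0]+r*d[0],c[1]+r*d[1],r*0+50]).astype(np.float32)
        v=cv2.remap(g,uv[:,0],uv[:,1],cv2.INTER_LINEAR); best.append((v.mean(),N))
    return sorted(best)[:4]
E
python3 - <<'E'
from need import *
F=[]
for n in ("wrist","top","wrist"):
    p=read_camera(n); F.append(env.state()["ft_force"]); 
    g=p["image"]; u0=proj(p,[[*D,50]])[0]
    # refine dial centre: bright blob centroid near prediction
    m=(g.min(2)>170).astype(np.uint8); k,l,st,ce=cv2.connectedComponentsWithStats(m)
    j=[(round(float(np.hypot(*(ce[i]-u0)))),int(st[i,4]),ce[i].round(1).tolist(),st[i,:4].tolist()) for i in range(1,k) if st[i,4]>60]
    print(n,u0.round(1),sorted(j)[:3],prof(p,D))
print(np.array(F).round(1),env.state()["eef_pos"])
E
```

```text
wrist [386.   48.2] [(43, 12259, [427.8, 55.6], [362, 0, 136, 119]), (123, 2681, [380.8, 171.0], [244, 165, 268, 14]), (129, 167, [312.9, 154.8], [299, 150, 27, 10])] [(np.float32(111.34949), np.float64(6.0)), (np.float32(119.23346), np.float64(5.5)), (np.float32(129.4289), np.float64(2.0)), (np.float32(129.77057), np.float64(2.5))]
top [217.9 192.3] [(7, 427, [217.4, 185.0], [206, 174, 24, 23]), (48, 261, [207.4, 239.0], [199, 232, 18, 15]), (111, 154, [302.7, 119.9], [296, 114, 14, 13])] [(np.float32(157.13171), np.float64(4.0)), (np.float32(157.4497), np.float64(5.0)), (np.float32(157.57141), np.float64(4.5)), (np.float32(157.7417), np.float64(5.5))]
wrist [386.   48.2] [(43, 12245, [427.8, 55.6], [362, 0, 136, 119]), (123, 2684, [380.7, 171.0], [244, 164, 268, 15]), (129, 168, [312.9, 154.7], [299, 150, 27, 10])] [(np.float32(111.22699), np.float64(6.0)), (np.float32(119.45862), np.float64(5.5)), (np.float32(129.03308), np.float64(2.0)), (np.float32(129.98035), np.float64(2.5))]
[[ 1.  -0.9 16.6]
 [-0.2 -0.8 15.6]
 [-0.1 -0.9 16. ]] [461.56594987   4.95782817 251.1989609 ]
```

The lever is on the sleeve. I'll back off a hair to a light touch and hold.

Emit:
move_arm(commands=[[[0,0,0.01],0,-1],[[0,0,0],0,-1],[[0,0,0],0,-1],[[0,0,0],0,-1],[[0,0,0],0,-1],[[0,0,0],0,-1],[[0,0,0],0,-1]])

```text
t: 20.97
eef_pos: [461.6, 4.9, 251.3]
tcp_rot: [3.141, 0.0, 1.777]
ft_force: [1.8, -0.9, 12.9]
opening: 0.136
grip_force: 30.0
```

```bash
python3 - <<'E'
from need import *
p=read_camera("wrist"); s=env.state(); print(s["ft_force"],s["eef_pos"],s["t"])
u0=np.array([428,57.]); D=at_z(p,u0,50)[:2]; print(D)
print(prof(p,D))
# rectified, tester frame: image up = +y world?? : columns = tester x, rows = -y (seen from above)
gx,gy=np.meshgrid(np.linspace(-42,42,420),np.linspace(42,-42,420))
W=np.c_[gx.ravel(),gy.ravel()]@R.T+D
uv=proj(p,np.c_[W,np.full(len(W),50)]).astype(np.float32).reshape(420,420,2)
im=cv2.remap(p["image"],uv[...,0],uv[...,1],cv2.INTER_CUBIC)[...,::-1]
raw=cv2.resize(p["image"][0:130,350:512,::-1],None,fx=2.2,fy=2.2)
c=np.zeros((420,420+raw.shape[1],3),np.uint8); c[:,:420]=im; c[:raw.shape[0],420:]=raw
cv2.imwrite("pics/dial.png",c)
E
```

```text
[ 1.52489612 -1.34970863 12.78398396] [461.5902802    4.94836827 251.34867217] 21.0167
[525.27866364 116.14455445]
[(np.float32(104.050415), np.float64(15.0)), (np.float32(159.62921), np.float64(15.5)), (np.float32(168.94696), np.float64(14.5)), (np.float32(185.19397), np.float64(14.0))]
```

View pics/dial.png

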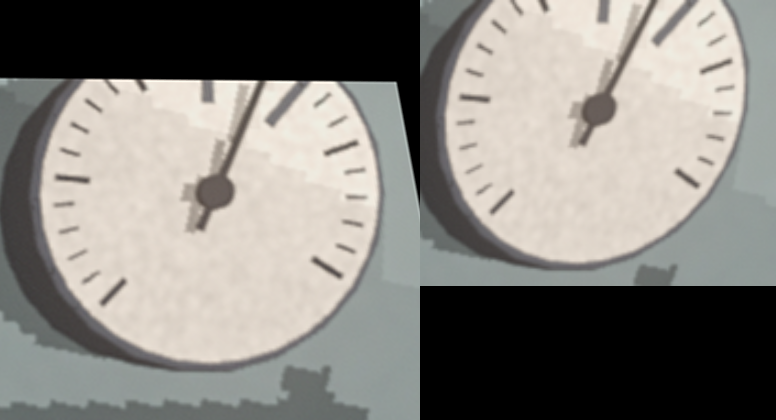

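Emit:
move_arm(commands=[[[0,0,0],0,-1],[[0,0,0],0,-1],[[0,0,0],0,-1],[[0,0,0],0,-1],[[0,0,0],0,-1],[[0,0,0],0,-1],[[0,0,0],0,-1],[[0,0,0],0,-1],[[0,0,0],0,-1]])

```text
t: 21.77
eef_pos: [461.6, 4.9, 251.3]
tcp_rot: [3.141, 0.0, 1.777]
ft_force: [1.8, -0.8, 12.9]
opening: 0.141
grip_force: 30.0
```

The needle sits at 15 N, between the two limit hands, so this spring is sound and stays on the plate. I'll ease the lever back up. The far spring in the tray is the weak one.

```bash
python3 arc.py 0 0.88 18; python3 arc.py 0.88 1.735 17
```

```text
[[[0.01, 0.0, 0.24], 0, -1], [[0.01, 0.01, 0.23], 0, -1], [[0.03, 0.0, 0.24], 0, -1], [[0.04, 0.01, 0.23], 0, -1], [[0.05, 0.01, 0.23], 0, -1], [[0.06, 0.02, 0.23], 0, -1], [[0.07, 0.01, 0.22], 0, -1], [[0.09, 0.02, 0.22], 0, -1], [[0.09, 0.02, 0.22], 0, -1], [[0.1, 0.02, 0.21], 0, -1], [[0.12, 0.03, 0.21], 0, -1], [[0.12, 0.03, 0.2], 0, -1], [[0.13, 0.03, 0.19], 0, -1], [[0.14, 0.03, 0.19], 0, -1], [[0.15, 0.03, 0.18], 0, -1], [[0.16, 0.04, 0.17], 0, -1], [[0.17, 0.03, 0.16], 0, -1], [[0.17, 0.04, 0.16], 0, -1]]
[[[0.19, 0.04, 0.15], 0, -1], [[0.19, 0.05, 0.14], 0, -1], [[0.2, 0.04, 0.13], 0, -1], [[0.21, 0.05, 0.12], 0, -1], [[0.21, 0.04, 0.11], 0, -1], [[0.22, 0.05, 0.1], 0, -1], [[0.22, 0.05, 0.08], 0, -1], [[0.22, 0.05, 0.08], 0, -1], [[0.23, 0.05, 0.06], 0, -1], [[0.23, 0.06, 0.05], 0, -1], [[0.24, 0.05, 0.04], 0, -1], [[0.23, 0.05, 0.03], 0, -1], [[0.24, 0.05, 0.01], 0, -1], [[0.24, 0.06, 0.01], 0, -1], [[0.24, 0.05, -0.01], 0, -1], [[0.23, 0.05, -0.02], 0, -1], [[0.24, 0.05, -0.04], 0, -1]]
```

Emit:
move_arm(commands=[[[0.01,0.0,0.12],0,-1],[[0.01,0.01,0.23],0,-1],[[0.03,0.0,0.24],0,-1],[[0.04,0.01,0.23],0,-1],[[0.05,0.01,0.23],0,-1],[[0.06,0.02,0.23],0,-1],[[0.07,0.01,0.22],0,-1],[[0.09,0.02,0.24],0,-1],[[0.09,0.02,0.24],0,-1],[[0.1,0.02,0.24],0,-1],[[0.12,0.03,0.24],0,-1],[[0.12,0.03,0.22],0,-1],[[0,0,0],0,-1]])

```text
t: 22.85
eef_pos: [485.7, 10.5, 332.4]
tcp_rot: [3.141, 0.0, 1.777]
ft_force: [-1.2, -5.3, 1.6]
opening: 0.138
grip_force: 30.0
```

Emit:
move_arm(commands=[[[0.13,0.02,0.19],0,-1],[[0.14,0.03,0.19],0,-1],[[0.15,0.03,0.18],0,-1],[[0.16,0.04,0.17],0,-1],[[0.17,0.03,0.16],0,-1],[[0.17,0.04,0.16],0,-1],[[0.19,0.04,0.15],0,-1],[[0.19,0.05,0.14],0,-1],[[0.2,0.04,0.13],0,-1],[[0.21,0.05,0.12],0,-1],[[0.21,0.04,0.11],0,-1],[[0.22,0.05,0.1],0,-1],[[0,0,0],0,-1]])

```text
t: 23.93
eef_pos: [550.7, 24.8, 386.2]
tcp_rot: [3.139, -0.001, 1.777]
ft_force: [-5.2, 3.5, 8.4]
opening: 0.138
grip_force: 30.0
```

Emit:
move_arm(commands=[[[0.22,0.05,0.1],0,-1],[[0.22,0.05,0.09],0,-1],[[0.23,0.05,0.06],0,-1],[[0.23,0.06,0.05],0,-1],[[0.24,0.05,0.04],0,-1],[[0.23,0.05,0.03],0,-1],[[0.24,0.05,0.01],0,-1],[[0.24,0.06,0.01],0,-1],[[0.24,0.05,-0.01],0,-1],[[0.23,0.05,-0.02],0,-1],[[0.12,0.03,-0.02],0,-1],[[0,0,0],0,-1]])

```text
t: 24.93
eef_pos: [623.7, 41.3, 395.1]
tcp_rot: [3.141, -0.001, 1.777]
ft_force: [-0.8, 5.3, -1.3]
opening: 0.137
grip_force: 30.0
```

Emit:
move_arm(commands=[[[0,0,0],0,-0.6],[[0,0,0],0,-0.3],[[0,0,0],0,0],[[0,0,0],0,0],[[0,0,0],0,0],[[0,0,0.4],0,0],[[0,0,0.8],0,0],[[0,0,0.8],0,0]])

```text
t: 25.6
eef_pos: [622.7, 40.5, 455.7]
tcp_rot: [-3.14, -0.0, 1.776]
ft_force: [0.8, -0.4, -0.1]
opening: 0.495
grip_force: 0.0
```

Emit:
move_arm(commands=[[[-0.45,-0.92,0],0,0],[[-0.45,-0.92,0],0,0],[[-0.45,-0.92,0],0,0],[[-0.45,-0.92,0],0,0],[[-0.45,-0.92,-0.3],0,0],[[-0.45,-0.92,-0.4],0,0],[[-0.45,-0.92,-0.4],0,0],[[-0.45,-0.92,-0.4],0,0],[[-0.45,-0.92,-0.4],0,0],[[-0.45,-0.92,-0.4],0,0],[[-0.45,-0.92,-0.4],0,0],[[-0.45,-0.92,-0.4],0,0],[[-0.45,-0.92,-0.4],0,0],[[-0.4,-0.92,0],0,0],[[0,0,0],0,0],[[0,0,0],0,0],[[0,0,0],0,0]])

```text
t: 27.02
eef_pos: [435.2, -345.5, 350.6]
tcp_rot: [3.141, 0.0, 1.776]
ft_force: [-0.8, 0.2, -0.3]
opening: 0.498
grip_force: 0.0
```

```bash
python3 - <<'E'
from h import *
p=read_camera("wrist"); s=env.state(); print(s["eef_pos"],s["tcp_rot"],s["ft_force"],s["t"])
for r in cut_out("spring_a",p)[:3]:
    v,u=np.nonzero(r["region"]); print(round(r["confidence"],2),r["at"],u.min(),u.max(),v.min(),v.max(),at_z(p,r["at"],24))
print("pred",proj(p,[[431.5,-326.5,3],[431.5,-326.5,45]]))
t=read_camera("top")
for k,z in(("handle",223),("spring_a",63)):
  for r in cut_out(k,t)[:4]: print(k,round(r["confidence"],2),r["at"],at_z(t,r["at"],z).round())
E
```

```text
[ 435.42870797 -345.08933818  350.70268015] [3.14127925e+00 2.06983080e-04 1.77701935e+00] [0.09217696 0.17921822 1.64213097] 27.0667
0.68 [258.1, 170.6] 248 273 147 179 [ 430.39534467 -334.32366142   24.        ]
pred [[260.99657442 158.91721914]
 [260.94140377 167.00376802]]
spring_a 0.58 [371.6, 219.2] [ 437. -322.   63.]
```

Emit:
move_arm(commands=[[[-0.13,0.4,-0.8],0,0],[[0,0.22,-0.8],0,0],[[0,0,-0.9],0,0],[[0,0,-0.9],0,0],[[0,0,-0.8],0,0],[[0,0,-0.5],0,0],[[0,0,-0.3],0,0],[[0,0,-0.16],0,0],[[0,0,0],0,-0.3],[[0,0,0],0,-0.6],[[0,0,0],0,-1],[[0,0,0],0,-1],[[0,0,0],0,-1],[[0,0,0],0,-1]])

```text
t: 28.43
eef_pos: [431.4, -327.2, 196.5]
tcp_rot: [3.141, 0.001, 1.777]
ft_force: [-0.9, 1.1, 6.6]
opening: 0.252
grip_force: 30.0
```

Emit:
move_arm(commands=[[[0,0,0.3],0,-1],[[0,0,0.8],0,-1],[[0,0,1],0,-1],[[0,0.3,1],0,-1],[[0.05,0.7,1],0,-1],[[0.05,1,1],0,-1],[[0.05,1,0.2],0,-1],[[0.05,1,0],0,-1],[[0.05,1,0],0,-1],[[0.05,1,0],0,-1],[[0.05,1,0],0,-1],[[0.05,1,0],0,-1],[[0.05,1,0],0,-1],[[0.05,1,0],0,-1],[[0.05,1,0],0,-1],[[0.05,1,0],0,-1],[[0.05,1,0],0,-1],[[0.05,1,0],0,-1],[[0.05,1,0],0,-1],[[0.05,1,0],0,-1]])

```text
t: 30.1
eef_pos: [454.8, 153.8, 354.8]
tcp_rot: [3.141, 0.0, 1.777]
ft_force: [-0.0, -0.2, -0.6]
opening: 0.252
grip_force: 30.0
```

Emit:
move_arm(commands=[[[0.05,1,0],0,-1],[[0.05,1,0],0,-1],[[0.05,1,0],0,-1],[[0.05,1,0],0,-1],[[0.02,0.6,0],0,-1],[[0.02,0.3,0],0,-1],[[0,0,0],0,-1],[[0,0,0],0,-1],[[0,0,0],0,-1]])

```text
t: 30.85
eef_pos: [462.4, 298.3, 354.3]
tcp_rot: [-3.141, 0.0, 1.776]
ft_force: [-0.5, -0.9, -1.1]
opening: 0.252
grip_force: 30.0
```

```bash
python3 - <<'E'
from h import *
for n in("wrist","top","side"):
    p=read_camera(n); s=env.state(); print(n,s["eef_pos"],s["opening"],s["t"])
    for r in cut_out("scrap",p)[:3]:
        v,u=np.nonzero(r["region"]); print(round(r["confidence"],2),r["at"],u.min(),u.max(),v.min(),v.max(),at_z(p,r["at"],20).round(),p["image"][r["region"]].mean(0).round())
    if n=="wrist":
        for r in cut_out("spring_a",p)[:2]: print("spr",r["confidence"],r["at"])
E
```

```text
wrist [462.47980153 298.25799768 354.28252343] 0.25023876003074985 30.9
0.93 [459.2, 182.3] 396 511 121 245 [649. 336.  20.] [  0. 196. 193.]
0.92 [278.2, 107.9] 210 344 38 177 [464. 368.  20.] [151. 154. 155.]
0.57 [264.5, 324.0] 228 296 310 337 [499. 143.  20.] [101. 107. 107.]
spr 0.65 [261.0, 250.4]
top [462.61559167 298.52205128 354.27294886] 0.2494314133406586 31.05
0.9 [148.2, 141.8] 126 166 123 162 [648. 327.  20.] [ 45. 166. 165.]
side [462.56558067 298.82934608 354.23014402] 0.25027209870403844 31.15
0.96 [197.8, 146.6] 181 214 140 160 [472. 394.  20.] [128. 129. 128.]
0.73 [275.1, 155.1] 261 288 126 190 [707. 242.  20.] [105. 106. 108.]
0.71 [247.1, 146.0] 233 263 135 153 [637. 333.  20.] [ 57. 167. 162.]
```

Emit:
move_arm(commands=[[[0,0.9,0],0,-1],[[0,0.9,0],0,-1],[[0,0.27,-0.5],0,-1],[[0,0,-0.9],0,-1],[[0,0,-0.9],0,-1],[[0,0,-0.9],0,-1],[[0,0,-0.8],0,-1],[[0,0,-0.5],0,-1],[[0,0,-0.25],0,-1],[[0,0,-0.15],0,-1],[[0,0,0],0,-1],[[0,0,0],0,-1]])

```text
t: 32.2
eef_pos: [462.7, 361.5, 207.8]
tcp_rot: [3.141, -0.0, 1.777]
ft_force: [-0.5, -0.6, -0.2]
opening: 0.25
grip_force: 30.0
```

Emit:
move_arm(commands=[[[0,0,-0.1],0,-1],[[0,0,-0.1],0,-1],[[0,0,0],0,-1],[[0,0,0],0,-1]])

```text
t: 32.53
eef_pos: [462.4, 361.5, 201.3]
tcp_rot: [3.141, -0.0, 1.777]
ft_force: [-1.0, -0.1, -0.6]
opening: 0.246
grip_force: 30.0
```

Emit:
move_arm(commands=[[[0,0,-0.04],0,-1],[[0,0,0],0,-0.45],[[0,0,0],0,-0.3],[[0,0,0],0,-0.25],[[0,0,0],0,-0.25],[[0,0,0.3],0,-0.25],[[0,0,0.6],0,-0.25],[[0,0,1],0,-0.25],[[0,0,1],0,-0.25],[[0,0,1],0,-0.25],[[0,0,1],0,-0.25],[[0,-0.9,0.3],0,-0.25],[[0,-0.9,0],0,-0.25],[[0,0,0],0,-0.25],[[0,0,0],0,-0.25]])

```text
t: 33.78
eef_pos: [462.4, 306.6, 356.9]
tcp_rot: [3.141, -0.0, 1.775]
ft_force: [0.4, 0.1, 0.5]
opening: 0.379
grip_force: 0.0
```

```bash
python3 - <<'E'
from h import *
for n in("wrist","side","top"):
    p=read_camera(n); s=env.state(); print(n,s["eef_pos"],s["ft_force"],s["opening"],s["t"])
    for k in("spring_a","scrap","handle","beam"):
        for r in cut_out(k,p)[:3]: print(k,round(r["confidence"],2),r["at"],at_z(p,r["at"],26).round())
    print(proj(p,[[462,361.5,26],[524,20.5,63],[625.8,41.6,223]]).round())
E
```

```text
wrist [462.50660406 307.31837475 356.59380788] [-0.27910833  0.39505294 -0.70197849] 0.3730742914535082 33.8333
spring_a 0.83 [279.2, 132.5] [470. 356.  26.]
scrap 0.93 [273.1, 116.3] [461. 369.  26.]
scrap 0.86 [453.8, 192.3] [646. 334.  26.]
beam 0.29 [272.9, 113.7] [461. 371.  26.]
[[272. 125.]
 [263. 455.]
 [433. 719.]]
side [462.3757525  308.07590046 355.62968276] [-0.05294344  0.93506643  0.05628261] 0.37603901161667436 34.0833
spring_a 0.61 [195.8, 149.3] [459. 369.  26.]
spring_a 0.46 [202.6, 258.9] [ 355. -139.   26.]
scrap 0.79 [244.8, 144.2] [631. 339.  26.]
scrap 0.75 [193.5, 150.3] [450. 365.  26.]
scrap 0.22 [254.6, 195.5] [562.  51.  26.]
handle 0.97 [275.9, 156.3] [703. 226.  26.]
handle 0.36 [373.7, 277.9] [ 715. -337.   26.]
beam 0.82 [270.0, 156.1] [685. 234.  26.]
beam 0.58 [254.8, 192.8] [567.  63.  26.]
[[197. 150.]
 [246. 195.]
 [277. 135.]]
top [462.40721106 307.64646967 355.74518706] [-0.61806213  0.92334693  0.58628142] 0.37279934005827137 34.3333
spring_a 0.49 [242.6, 148.3] [635.  49.  26.]
spring_a 0.44 [415.7, 150.7] [ 640. -461.   26.]
spring_a 0.37 [239.7, 181.7] [536.  55.  26.]
scrap 0.75 [149.3, 201.5] [472. 316.  26.]
scrap 0.6 [145.3, 142.1] [646. 334.  26.]
handle 0.74 [240.6, 146.7] [639.  55.  26.]
beam 0.94 [244.9, 146.5] [640.  42.  26.]
beam 0.59 [238.4, 180.2] [541.  59.  26.]
[[134. 205.]
 [251. 186.]
 [244. 141.]]
```

```bash
python3 - <<'E'
from h import *
p=read_camera("side"); a=cv2.resize(cv2.imread("pics/side1.png"),(512,384),interpolation=cv2.INTER_AREA)
d=np.abs(p["image"][...,::-1].astype(int)-a).max(2)
print(d[182:206:2,236:258:1])
print(proj(p,[[524,20.5,42],[524,20.5,84]]))
E
```

```text
[[  1   2   3   2   2   2   3   2  10   4   6   9   4   2   2   2   3   2
    2   2   2   3]
 [  2   0   4   6  10  12   2   1   3   1   7   6   4   1   2   1   3   3
    2   1   3   2]
 [  2   1   2   2   3   6   5  13  64  87  65  22   1   1   3   3   1   1
    3   4   3   2]
 [  3   1   2   1   4  81  85  27  41  71  53   3   4  13   4   9   5   3
    5   0   1   1]
 [  2   0   0   1   6  64 114 106  85  64  36  34  53  44   2   3   3   4
    0   0  10   2]
 [  3   2   1   2   4  65  81  80  87  75  65  54  81  68   8  32  35   9
    0   3   1   2]
 [  8   9   2   3   5  18   7  11   4  13  27  27  37  48   2   4   4   1
    3   3   2   2]
 [  2   1   2   5   5   9  17  20  36  52  44  36   7   2  41   2   4   5
    5   7   7   1]
 [ 14   2   5   5   7   9  29  31  63  89  76  37  28  24  10  36  52  21
   14  16  10   1]
 [  3  13  50  52  58  45  26  18  23  35  49   1  10  31  13  12  12  32
   56  24  12   7]
 [ 20  49  56  55  56  45  17   9   1  21  37  63  56  26  15  13  13  13
   14  32  44   5]
 [  2   3   5  17  63  29   7   1   1   4   4   3   3   3   2   2   2   5
    9   1  15   6]]
[[245.83193624 200.35737627]
 [245.47511926 188.74465438]]
```

The side view shows an upright spring still on the plate, across columns 241–250 and rows 186–202. I'm handing in.

```bash
python3 -c "
from cell import env
print(env.job_done())"
```

```text
the job is handed in; nothing more can be done
None
```

The spring nearest the tester read about 15 N on the sleeve, so it is sound and was left standing on the plate. The other spring, weak by elimination (it was not tested itself), is in the grey scrap dish, the lever is back up, and the job is handed in.

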